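Gauge-check bored sleeves and sort them

ROBOT

A 6-joint arm with a two-finger parallel gripper is mounted at the origin on the work surface. World frame = base frame: x ahead of the robot, y to its left, z up, the work surface at z = 0. Lengths are in m, angles in rad, forces in N, time in s.
With the tool pointing down it reaches from about 0.275 to 0.875 m from the base axis. Payload 12.5 kg.
Tool frame: the origin (TCP) lies on the centre line of the jaws, within the pads' length; the fingertips stand r.finger_overhang ahead of it and the grasp point (between the pads) lies 3 mm ahead of it (r.finger_overhang is the distance from the TCP to the fingertips, in m); z points along the fingers, y is the line along which they close (so a half turn about z gives the same grasp; the last joint's range is limited). The gripper opens to 85 mm and grips with 20 to 120 N. Pads are 22 mm wide; open, the fingers measure 114 mm over their backs; the gripper's body (76 mm by 85 mm) begins 54 mm behind the grasp point. The pads swing forward as they close: fully open they stand 13 mm farther back than shut.
Start: joints at [-1.352, 0.351, 1.652, -0, 1.139, -0.085], TCP at [0.165, -0.525, 0.253] pointing down, gripper open.
Joint ranges: [-2.75, 2.75], [-0.79, 2.1], [0.01, 2.65], [-1.57, 4.71], [0.07, 3.14], [-2.87, 2.87]. Speed limits (rad/s): [2.22, 2.22, 2.79, 3.14, 3.14, 3.14].

INTERFACE

Orientations are given as a unit quaternion [x, y, z, w].
In Python, from cell import r, optics gives the robot as it stands. The module is installed in compiled form; this text tells all that it offers. Calls block until the motion is done:
- r.move_to(position, orientation): joint-space move of the TCP to a pose.
- r.move_linear(position, rot=None, vel=0.15): straight line of the TCP; rot=None keeps the orientation; vel is the mean speed in m/s.
- r.set_joints(angles): joint-space move.
- r.set_gripper(opening, squeeze=None): opening from 0.0 (shut) to 1.0 (fully open); squeeze is the grip in N (None keeps the last); returns when the fingers have stopped.
- r.sleep(seconds).
- r.inverse_kinematics(position, orientation): joint angles nearest the present ones, or None.
- optics.get_image(name): name is "side" or "top" or "wrist"; returns a dict with "pixels" (480x640x3 uint8, red, green, blue), "depth" (480x640 float32, m along the optical axis (not along the pixel's ray), 0 where there is no reading), "fx", "fy", "cx", "cy" (pixels), "camera_from_world" (4x4, takes a point from world to camera coordinates); the wrist camera has in their place "mount" (4x4, takes a point from camera to tool coordinates, whose origin is the TCP and whose axes are the flange's). Camera axes: x right, y down, z forward; pixel columns grow to the right and rows downward; lengths in m; the calibration is good to about 2 mm. A picture is of the moment at which its call begins: read the wrist's pose just before it.
A pose or a line that the arm cannot do raises r.PlanningError and nothing moves.
- r.hand_in(): hands the job in; it is judged then, once.
Readings, each from a call of its own:
- r.current_t(): time.
- r.current_q(): joint angles.
- r.current_qvel(): joint speeds.
- r.current_effort(): joint torques, N m.
- r.current_tool_pos(): TCP position.
- r.current_ee_rot(): TCP orientation.
- r.current_contact_force(): force on the tool from outside, world axes, zero at the start.
- r.current_torque(): the same for the moment, N m.
- r.current_opening(): opening from 0.0 (shut) to 1.0 (fully open).
- r.current_finger_force(): force on a finger pad.
Only numpy, scipy, OpenCV 4.12 (cv2) and the standard library are available. Lean on these libraries where they do the work, as an engineer would, in place of code of your own. Each camera call takes 0.05 s, during which the arm holds its last target. There are 200 camera calls.

TASK

Check the two square aluminium sleeves from the rack, one at a time: push each one, open end first, onto the brass gauge pin as far as it will go, then take it off and lay it flat in the green tray if it went fully home against the stop face, or in the red tray if it stopped short, before you gauge the other. Either may be short-bored and they look alike, so both must be gauged; the readout head over the pin means that a sleeve must be put down and taken again by its black end to be pushed home. Leave the blue block and all the other things on the bench where they are.

Things in the scene. Friction and masses are not known exactly. Their poses are not given: they have to be found in the camera images.
- sleeve_1: Square aluminium sleeve 100 x 28 x 28 mm, 19 x 19 mm bore open at one end; last 22 mm at the closed end black. Bore 76 mm deep or short (52 mm): they look alike, only the gauge tells. Origin: centre of underside; x points out of the open end, z up. Starts lying in a rack bay, black end under the hood, open end 51 to 59 mm out of it
- sleeve_2: Square aluminium sleeve 100 x 28 x 28 mm, 19 x 19 mm bore open at one end; last 22 mm at the closed end black. Bore 76 mm deep or short (52 mm): they look alike, only the gauge tells. Origin: centre of underside; x points out of the open end, z up. Starts lying in a rack bay, black end under the hood, open end 51 to 59 mm out of it
- sleeve_1_mouth (a point): centre of the open end face of sleeve_1 (50 mm along x from its origin, 14 mm above its underside); same axes as the sleeve
- sleeve_2_mouth (a point): the same point of sleeve_2
- rack: Fixed grey rack: three bays at y = -80, 0, 80 mm, each with a part lying along x, open to -x (towards the robot). Origin: on the table below the middle of the hood's front edge. Deck top 40 mm high, x -35 to 65 mm, 260 mm wide. Blue hood over x 0 to 65 mm, underside 74, top 82 mm high; bays 36 mm wide under it. Grip parts in front of the hood; they come out along -x only
- gauge: Fixed gauge: base plate 130 x 80 x 12 mm, white column 60 mm wide (x -10 to 50 mm), horizontal brass pin d 16 mm with tapered nose pointing along -x, axis 70 mm high. White readout head 60 mm wide roofs the pin from x = -70 mm to the column, underside 94, top 108 mm high: hold a sleeve outside it, by the black end. Origin: on the table under the pin's axis; sleeves are pushed on along +x
- gauge_stop (a point): point on the pin's axis at the steel stop face, 70 mm above the table; axes as the gauge. A full-depth sleeve goes on until its open end meets this face; a short-bored one stops with its open end about 14 mm short of it
- gauge_tip (a point): tip of the gauge pin, 66 mm out from the stop face; axes as the gauge
- pass_tray: open-topped green plastic tray, 120 (x) x 160 (y) x 30 mm, walls and floor 4 mm thick, fixed; for sleeves that go fully home. Origin: centre of its underside; y along its long side. It stands front left or front right of the robot
- reject_bin: open-topped red plastic tray, 120 (x) x 160 (y) x 30 mm, walls and floor 4 mm thick, fixed; for sleeves that stop short. Origin: centre of its underside; y along its long side. It stands front left or front right of the robot
- blank: solid blue plastic block, 100 x 28 x 28 mm, in one bay of the rack. Origin: centre of its underside, x along it. Leave it where it is.
- screwdriver: screwdriver 150 mm long lying along its x, up to 30 mm thick, handle to -x. Origin: underside, midway along it. Leave it where it is.
- bottle: white bottle, 60 mm diameter, 150 mm tall, origin under its centre. Leave it where it is.
- jar: amber jar, 50 mm diameter, 42 mm tall, origin under its centre. Leave it where it is.
- heatsink: finned aluminium heatsink, 40 x 40 x 24 mm, origin under its centre. Leave it where it is.
- connector: small round connector, 28 mm diameter, 30 mm tall, origin under its centre. Leave it where it is.
Mind the look-alikes: they are no part of the job. What is shaped like the sleeve_2 but orange or turquoise is not meant.

How it is judged:
On the way, in this order (a step that is already met when the one before it is completed fails the run):
1. one sleeve is pushed onto the gauge pin as far as it goes (fully home, or to the end of its short bore) (((y of sleeve_1_mouth in the frame of gauge_stop between -0.004 and 0.004 m and z of sleeve_1_mouth in the frame of gauge_stop between -0.004 and 0.004 m and angle between the x axis of sleeve_1 and the x axis of gauge, either way round below 0.07 rad and x of sleeve_1_mouth in the frame of gauge_stop above -0.005 m) or (y of sleeve_2_mouth in the frame of gauge_stop between -0.004 and 0.004 m and z of sleeve_2_mouth in the frame of gauge_stop between -0.004 and 0.004 m and angle between the x axis of sleeve_2 and the x axis of gauge, either way round below 0.07 rad and x of sleeve_2_mouth in the frame of gauge_stop above -0.0205 m))), for 0.1 s.
2. with the first sleeve lying in its right tray, the other is pushed onto the gauge pin as far as it goes ((((y of sleeve_1_mouth in the frame of gauge_stop between -0.004 and 0.004 m and z of sleeve_1_mouth in the frame of gauge_stop between -0.004 and 0.004 m and angle between the x axis of sleeve_1 and the x axis of gauge, either way round below 0.07 rad and x of sleeve_1_mouth in the frame of gauge_stop above -0.005 m) and (x of sleeve_2 in the frame of reject_bin between -0.056 and 0.056 m and y of sleeve_2 in the frame of reject_bin between -0.076 and 0.076 m and x of sleeve_2_mouth in the frame of reject_bin between -0.056 and 0.056 m and y of sleeve_2_mouth in the frame of reject_bin between -0.076 and 0.076 m and angle between sleeve_2's own x axis and vertical between 1.47 and 1.67 rad and z of sleeve_2_mouth in the frame of reject_bin between 0 and 0.03 m)) or ((y of sleeve_2_mouth in the frame of gauge_stop between -0.004 and 0.004 m and z of sleeve_2_mouth in the frame of gauge_stop between -0.004 and 0.004 m and angle between the x axis of sleeve_2 and the x axis of gauge, either way round below 0.07 rad and x of sleeve_2_mouth in the frame of gauge_stop above -0.0205 m) and (x of sleeve_1 in the frame of pass_tray between -0.056 and 0.056 m and y of sleeve_1 in the frame of pass_tray between -0.076 and 0.076 m and x of sleeve_1_mouth in the frame of pass_tray between -0.056 and 0.056 m and y of sleeve_1_mouth in the frame of pass_tray between -0.076 and 0.076 m and angle between sleeve_1's own x axis and vertical between 1.47 and 1.67 rad and z of sleeve_1_mouth in the frame of pass_tray between 0 and 0.03 m)))), for 0.1 s.
At the end, for the whole second after the job is handed in: the full-depth sleeve lies level (within about 6 degrees) and wholly inside the green tray, the short-bored one likewise in the red tray, both at rest (x of sleeve_1 in the frame of pass_tray between -0.056 and 0.056 m and y of sleeve_1 in the frame of pass_tray between -0.076 and 0.076 m and x of sleeve_1_mouth in the frame of pass_tray between -0.056 and 0.056 m and y of sleeve_1_mouth in the frame of pass_tray between -0.076 and 0.076 m and angle between sleeve_1's own x axis and vertical between 1.47 and 1.67 rad and z of sleeve_1_mouth in the frame of pass_tray between 0 and 0.03 m and x of sleeve_2 in the frame of reject_bin between -0.056 and 0.056 m and y of sleeve_2 in the frame of reject_bin between -0.076 and 0.076 m and x of sleeve_2_mouth in the frame of reject_bin between -0.056 and 0.056 m and y of sleeve_2_mouth in the frame of reject_bin between -0.076 and 0.076 m and angle between sleeve_2's own x axis and vertical between 1.47 and 1.67 rad and z of sleeve_2_mouth in the frame of reject_bin between 0 and 0.03 m and linear speed of each of sleeve_1, sleeve_2 below 0.02 m/s and angular speed of each of sleeve_1, sleeve_2 below 0.2 rad/s); the robot touches nothing.
It fails at once if the blue blank is moved more than 20 mm (distance of blank from where it was at the start of the episode above 0.02 m).
It fails at once if another thing on the bench (screwdriver, bottle, jar, heatsink, connector) is moved more than 25 mm (distance of any of screwdriver, bottle, jar, heatsink, connector from where it was at the start of the episode above 0.025 m).
It also fails if it takes over 72 s, if anything falls off the work surface, if the arm or the gripper's body presses on something with over 40 N, if the wrist force passes 120 N, or if a joint passes its speed limit or range.

## Working session

There is one attempt and no reset: what is moved stays moved. The work goes in short steps, each a Python script; the robot and the scene stay as the last script left them, time stands still between calls to the robot, and variables do not carry over. Pictures are saved under pics/ and viewed, at most 10 in all, crops included, and the job is handed in when it is done.

```bash
mkdir -p pics; cat > h.py <<'E'
import numpy as np, cv2
from cell import r, optics
def world(im):
    d=im["depth"]; v,u=np.mgrid[:480,:640]
    c=np.stack([(u-im["cx"])/im["fx"]*d,(v-im["cy"])/im["fy"]*d,d,np.ones_like(d)],-1)
    return (c@np.linalg.inv(im["camera_from_world"]).T)[...,:3]
def ray(im,u,v,z):
    T=np.linalg.inv(im["camera_from_world"]); o=T[:3,3]
    d=T[:3,:3]@[(u-im["cx"])/im["fx"],(v-im["cy"])/im["fy"],1]
    return o+d*(z-o[2])/d[2]
E
python3 - <<'E'
from h import *
import pickle
a={n:optics.get_image(n) for n in("top","side")}
pickle.dump(a,open("a.pkl","wb"))
for n,i in a.items():
    cv2.imwrite(f"pics/{n}0.png",i["pixels"][...,::-1]); T=np.linalg.inv(i["camera_from_world"]);print(n,T.round(3),i["fx"],i["cx"],i["cy"])
print(r.current_tool_pos(),r.current_ee_rot(),r.finger_overhang,r.current_t())
E
```

```text
top [[ 0.017 -0.995  0.101  0.465]
 [-1.    -0.019 -0.014 -0.017]
 [ 0.016 -0.101 -0.995  1.226]
 [ 0.     0.     0.     1.   ]] 495.038265663611 324.9737724661024 243.65567959214442
side [[-0.97  -0.145  0.196  0.358]
 [-0.244  0.534 -0.81   0.854]
 [ 0.013 -0.833 -0.553  0.651]
 [ 0.     0.     0.     1.   ]] 527.2623502384122 319.61261344412765 239.91450004991123
[ 0.1644913  -0.52453554  0.2528205 ] [ 9.88485102e-01  1.51317295e-01 -3.04278005e-05 -5.28586186e-04] 0.022 0.1
```

View pics/top0.png

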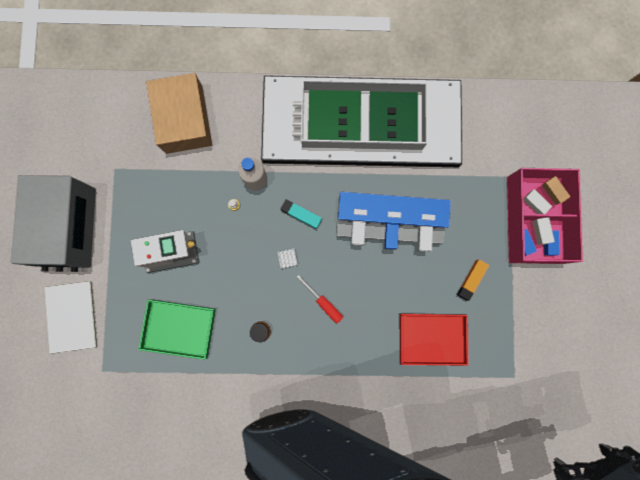

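View pics/side0.png

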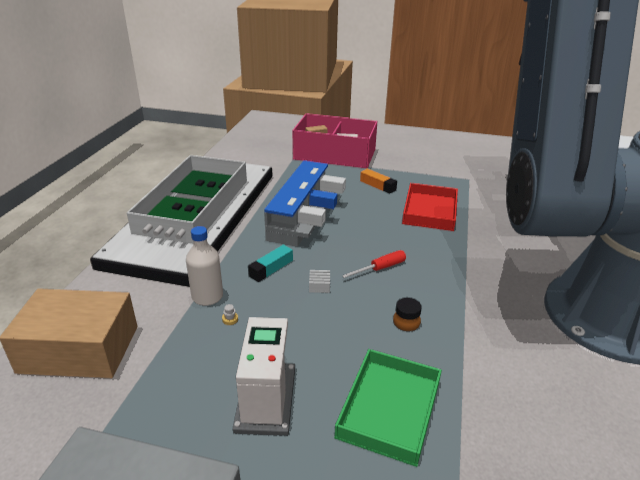

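The top view shows candidates in the rack: white/aluminium parts at (358,232) and (427,238) are the sleeves. The look-alikes are the blue blank (392,236), the turquoise part (301,214) and the orange part (474,280). The gauge is at (165,250) with its brass tip at (191,244), so the pin points towards -y. Green tray is at (178,328), red at (434,339).

```bash
cat > m.py <<'E'
from h import *
import pickle
im=pickle.load(open("a.pkl","rb"))["top"]; P=world(im); px=im["pixels"]; hsv=cv2.cvtColor(px,cv2.COLOR_RGB2HSV)
H,S,V=[hsv[...,i].astype(int) for i in range(3)]; Z=P[...,2]
v,u=np.mgrid[:480,:640]
def box(u0,v0,u1,v1): return (u>=u0)&(u<=u1)&(v>=v0)&(v<=v1)
def rect(name,m,z):
    m=m.astype(np.uint8)
    c=max(cv2.findContours(m,cv2.RETR_EXTERNAL,cv2.CHAIN_APPROX_NONE)[0],key=cv2.contourArea)[:,0]
    q=np.array([ray(im,a,b,z)[:2] for a,b in c],np.float32)
    (cx,cy),(w,h),_=R=cv2.minAreaRect(q); B=cv2.boxPoints(R); e=[B[1]-B[0],B[2]-B[1]]; e=max(e,key=np.linalg.norm)
    print(name,"c",round(cx,4),round(cy,4),"size",round(w,4),round(h,4),"longdir deg",round(np.degrees(np.arctan2(e[1],e[0])),1),"z",np.median(Z[m>0]).round(4),"n",m.sum())
rect("hood",box(330,180,460,245)&(H>100)&(H<125)&(S>120)&(Z>.074)&(Z<.095),.082)
rect("hood_depth",box(330,180,460,245)&(Z>.076)&(Z<.1),.082)
rect("sl_a",box(345,200,370,250)&(S<60)&(V>120)&(Z>.058)&(Z<.074),.068)
rect("sl_b",box(412,200,440,255)&(S<60)&(V>120)&(Z>.058)&(Z<.074),.068)
rect("blank",box(380,222,402,255)&(S>100)&(Z>.058)&(Z<.074),.068)
rect("gauge_head",box(120,220,215,280)&(Z>.100),.108)
rect("green",box(130,290,225,365)&(H>50)&(H<75)&(S>120),.03)
rect("red",box(390,305,475,370)&((H<6)|(H>174))&(S>120),.03)
m=box(183,235,200,256)&(H>12)&(H<28)&(S>90); print("brass px",u[m].mean(),v[m].mean(),m.sum(),np.median(P[m],0),np.ptp(u[m]),np.ptp(v[m]))
for n,uu,vv in [("bottle",252,172),("conn",233,205),("hs",288,259),("jar",260,331),("sd",330,310),("turq",305,216)]: print(n,P[vv,uu].round(3))
a=cv2.resize(px[215:285,120:215],None,fx=4,fy=4,interpolation=2); b=cv2.resize(px[185:255,330:455],None,fx=4,fy=4,interpolation=2)
cv2.imwrite("pics/crop1.png",np.vstack([np.pad(a,((0,0),(0,500-380),(0,0))),b])[...,::-1])
E
python3 m.py
```

```text
hood c 0.6654 -0.1935 size 0.2598 0.0662 longdir deg 86.7 z 0.083 n 2772
hood_depth c 0.6657 -0.1934 size 0.2601 0.0658 longdir deg 86.8 z 0.0831 n 3054
sl_a c 0.6114 -0.1101 size 0.0283 0.0549 longdir deg -3.2 z 0.0692 n 274
sl_b c 0.6015 -0.2705 size 0.0282 0.0576 longdir deg -3.9 z 0.0691 n 286
blank c 0.605 -0.1893 size 0.0596 0.0284 longdir deg 0.1 z 0.069 n 309
gauge_head c 0.5637 0.341 size 0.0624 0.1233 longdir deg -77.8 z 0.1089 n 1478
green c 0.376 0.3144 size 0.1623 0.1196 longdir deg 82.7 z 0.0054 n 3490
red c 0.3621 -0.2981 size 0.1203 0.1613 longdir deg -89.9 z 0.0059 n 3457
brass px 190.04444444444445 243.93333333333334 45 [0.57538253 0.28221967 0.07500972] 7 6
bottle [0.738 0.136 0.119]
conn [0.677 0.191 0.032]
hs [0.549 0.056 0.008]
jar [0.375 0.115 0.043]
sd [ 0.427 -0.049  0.025]
turq [0.654 0.016 0.027]
```

View pics/crop1.png

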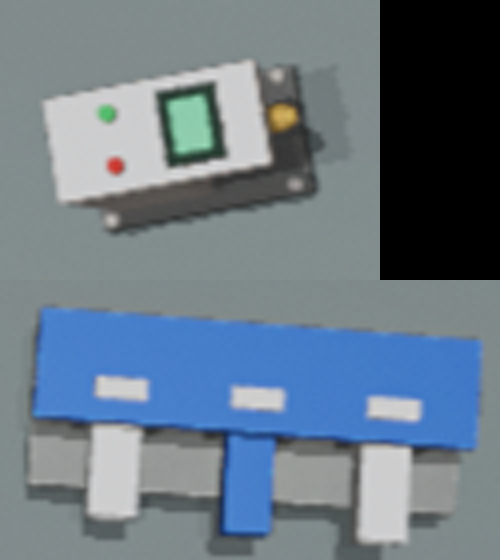

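```bash
cat >> h.py <<'E'
from scipy.spatial.transform import Rotation as Ro
def down(deg):
    """tool down, fingers closing across direction deg; returns quaternion with IK-friendly half turn chosen by caller"""
    return (Ro.from_euler('z',deg,degrees=True)*Ro.from_euler('x',np.pi)).as_quat()
def best(p,deg):
    c=[]
    for d in (deg,deg+180):
        q=r.inverse_kinematics(list(p),list(down(d)))
        if q is not None: c.append((np.abs(np.array(q)-r.current_q()).max(),d))
    return list(down(min(c)[1]))
def U(deg): return np.array([np.cos(np.radians(deg)),np.sin(np.radians(deg))])
def st(s): print(s,"t",round(r.current_t(),2),"p",np.round(r.current_tool_pos(),4),"F",np.round(r.current_contact_force(),1),"op",round(r.current_opening(),3),"ff",np.round(r.current_finger_force(),1),flush=True)
SL={"a":(np.array([.6114,-.1101])),"b":(np.array([.6015,-.2705]))}
RK=-3.25
E
cat > pick.py <<'E'
import sys
from h import *
c=SL[sys.argv[1]]
q=best([*c,.17],RK); r.set_gripper(.6,80)
r.move_to([*c,.17],q); st("above")
r.move_linear([*c,.068],vel=.2); r.set_gripper(0,80); st("grip")
r.move_linear([*c,.0705],vel=.05)
o=c-.085*U(RK); r.move_linear([*o,.0705],vel=.15); st("out")
r.move_linear([*o,.15],vel=.25); st("up")
E
python3 pick.py a
```

```text
above t 2.73 p [ 0.6113 -0.1109  0.1702] F [ 0.4  0.2 -0.3] op 0.601 ff 0.0
grip t 3.73 p [ 0.6123 -0.1103  0.0699] F [-0.8  0.9  6.3] op 0.311 ff 79.6
out t 4.7 p [ 0.5274 -0.1055  0.0708] F [-0.  -0.4 -2.3] op 0.305 ff 78.7
up t 5.17 p [ 0.5272 -0.1053  0.1504] F [ 0.2  1.  -1.8] op 0.307 ff 78.7
```

```bash
cat >> h.py <<'E'
GD=102.0
PUT=np.array([.485,.165])
def lower(z0,z1,fz=6):
    p=np.array(r.current_tool_pos()); f0=r.current_contact_force()[2]
    z=z0; r.move_linear([p[0],p[1],z0],vel=.2); f0=r.current_contact_force()[2]
    while z>z1:
        z-=.0015; r.move_linear([p[0],p[1],z],vel=.05)
        if r.current_contact_force()[2]-f0>fz: break
    st("lowered")
E
cat > put.py <<'E'
from h import *
import pickle
q=Ro.from_euler('z',GD-(RK+180),degrees=True)*Ro.from_quat(r.current_ee_rot())
p=PUT+.0225*U(GD)
print(r.inverse_kinematics([*p,.12],list(q.as_quat())))
r.move_to([*p,.12],list(q.as_quat())); st("over")
lower(.036,.027); r.set_gripper(.6); st("rel")
x=PUT-.02*U(GD)
r.move_linear([p[0],p[1],.12],vel=.3)
pos,rot=r.current_tool_pos(),r.current_ee_rot()
a={"top":optics.get_image("top"),"wrist":optics.get_image("wrist"),"pos":pos,"rot":rot}
pickle.dump(a,open("b.pkl","wb"))
w=a["wrist"]; print(w["mount"].round(3),w["fx"]); st("")
cv2.imwrite("pics/b.png",np.hstack([cv2.resize(w["pixels"],(400,300)),cv2.resize(a["top"]["pixels"][150:390,100:420],(400,300))])[...,::-1])
E
python3 put.py
```

```text
NoneTraceback (most recent call last):
  File "put.py", line 6, in <module>
    r.move_to([*p,.12],list(q.as_quat())); st("over")
    ~~~~~~~~~^^^^^^^^^^^^^^^^^^^^^^^^^^^^
cell.PlanningError: the arm cannot take that pose within its joint ranges
```

```bash
python3 - <<'E'
from h import *
print(r.current_q(), Ro.from_quat(r.current_ee_rot()).apply([1,0,0]))
p=PUT+.0225*U(GD)
for x in (PUT+.0225*U(GD),np.array([.60,.17])):
  for d in range(-180,180,15):
    s=r.inverse_kinematics([*x,.12],list(down(d))); print(d,None if s is None else round(s[5],2),end='; ')
  print()
E
```

```text
[-2.83804487e-01  4.59116912e-01  1.77701549e+00  9.86350433e-07
  9.04078323e-01  1.34356142e+00] [ 0.99839944 -0.05653977  0.00134658]
-180 -1.29; -165 -1.55; -150 -1.81; -135 -2.08; -120 -2.34; -105 -2.6; -90 -2.86; -75 None; -60 None; -45 2.64; -30 2.38; -15 2.11; 0 1.85; 15 1.59; 30 1.33; 45 1.07; 60 0.8; 75 0.54; 90 0.28; 105 0.02; 120 -0.24; 135 -0.5; 150 -0.77; 165 -1.03; 
-180 -1.37; -165 -1.63; -150 -1.89; -135 -2.15; -120 -2.42; -105 -2.68; -90 None; -75 None; -60 2.82; -45 2.56; -30 2.3; -15 2.03; 0 1.77; 15 1.51; 30 1.25; 45 0.99; 60 0.73; 75 0.46; 90 0.2; 105 -0.06; 120 -0.32; 135 -0.58; 150 -0.85; 165 -1.11;
```

```bash
sed -i 's/^PUT=.*/PUT=np.array([.49,.172])/' h.py
sed -i 's/^q=.*/import sys; Y=float(sys.argv[1]); q=Ro.from_euler("z",Y-(RK+180),degrees=True)*Ro.from_quat(r.current_ee_rot())/; s/U(GD)/U(Y)/g; s/^print(r.inv.*//' put.py
python3 put.py 148
```

```text
over t 6.3 p [0.4711 0.1833 0.1195] F [ 0.2 -0.2 -1.7] op 0.308 ff 78.8
lowered t 8.12 p [0.4712 0.1834 0.0299] F [-7.4 -1.9 24.5] op 0.307 ff 82.2
rel t 8.47 p [0.4711 0.1833 0.0283] F [-0.3 -0.5 -0.3] op 0.604 ff 0.0
[[-0.    -0.954 -0.299  0.077]
 [ 1.    -0.     0.001  0.001]
 [-0.001 -0.299  0.954 -0.121]
 [ 0.     0.     0.     1.   ]] 348.23475513333085
 t 9.03 p [0.4703 0.1837 0.1191] F [-0.6  0.5  0.1] op 0.596 ff 0.0
```

View pics/b.png

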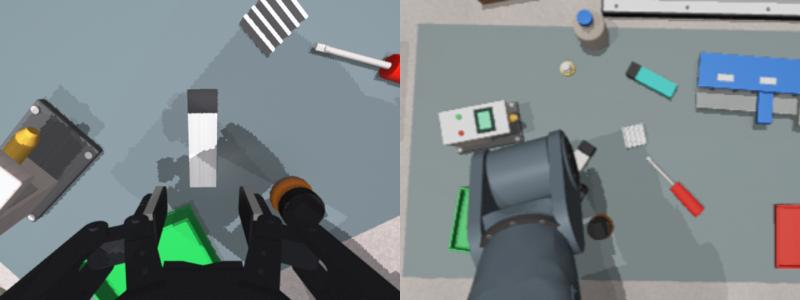

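The wrist image (left half) shows the sleeve lying with its black end at full-res (323,160) and mouth at (325,298). The brass pin tip is at about (40,225), with the screwdriver and jar to the right.

```bash
cat >> h.py <<'E'
def wristT(w,pos,rot):
    T=np.eye(4); T[:3,:3]=Ro.from_quat(rot).as_matrix(); T[:3,3]=pos
    w["camera_from_world"]=np.linalg.inv(T@w["mount"]); return w
def wshot():
    pos,rot=np.array(r.current_tool_pos()),r.current_ee_rot()
    return wristT(optics.get_image("wrist"),pos,rot)
def topface(im,z,lo=.018,hi=.04,reg=None):
    """sleeve top face: minAreaRect of pixels at the height, low saturation, in region"""
    P=world(im); S=cv2.cvtColor(im["pixels"],cv2.COLOR_RGB2HSV)[...,1]
    m=(P[...,2]>lo)&(P[...,2]<hi)&(S<70)&reg(P)
    m=cv2.morphologyEx(m.astype(np.uint8),cv2.MORPH_OPEN,np.ones((5,5)))
    c=max(cv2.findContours(m,cv2.RETR_EXTERNAL,cv2.CHAIN_APPROX_NONE)[0],key=cv2.contourArea)[:,0]
    q=np.array([ray(im,a,b,z)[:2] for a,b in c],np.float32); (cx,cy),wh,_=R=cv2.minAreaRect(q)
    B=cv2.boxPoints(R); e=max([B[1]-B[0],B[2]-B[1]],key=np.linalg.norm)
    return np.array([cx,cy]),wh,np.degrees(np.arctan2(e[1],e[0]))%180,np.median(P[m>0][:,2])
def brass(im):
    P=world(im); h=cv2.cvtColor(im["pixels"],cv2.COLOR_RGB2HSV).astype(int)
    m=(h[...,0]>12)&(h[...,0]<30)&(h[...,1]>110)&(P[...,2]>.05)&(P[...,2]<.09)
    return m,P
E
python3 - <<'E'
from h import *
import pickle
a=pickle.load(open("b.pkl","rb")); w=wristT(a["wrist"],a["pos"],a["rot"])
print(topface(w,.028,reg=lambda P:np.hypot(P[...,0]-PUT[0],P[...,1]-PUT[1])<.08))
m,P=brass(w); Q=P[m]; print(m.sum(),Q.min(0),Q.max(0))
d=U(102.0); n=np.array([-d[1],d[0]])
s=Q[:,:2]@d; t=Q[:,:2]@n
print("tip s",s.min(),s.max(), "z top",Q[:,2].max())
for k in np.arange(s.min(),s.max(),.004):
    b=(s>=k)&(s<k+.004)
    if b.sum()>5: print(round(k,4),b.sum(),"t",t[b].min().round(4),t[b].max().round(4),"zmax",Q[b,2].max().round(4),"t at top",t[b][Q[b,2]>Q[b,2].max()-.001].mean().round(4))
o=np.array([.5637,.341]); print("head centre t",o@n,"s",o@d)
E
```

```text
(array([0.49026448, 0.17069548]), (0.02848496474325657, 0.10093672573566437), np.float32(148.36974), np.float64(0.029345434373425933))
2028 [0.56337835 0.27236966 0.0673793 ] [0.58341703 0.30282782 0.08081936]
tip s 0.1466618515623354 0.17907735893759544 z top 0.08081936160699763
0.1467 359 t -0.6274 -0.6159 zmax 0.079 t at top -0.6219
0.1507 333 t -0.6292 -0.6146 zmax 0.0801 t at top -0.6216
0.1547 300 t -0.6295 -0.6139 zmax 0.0804 t at top -0.6218
0.1587 267 t -0.629 -0.614 zmax 0.0802 t at top -0.622
0.1627 266 t -0.6291 -0.6138 zmax 0.0808 t at top -0.6219
0.1667 244 t -0.6291 -0.6138 zmax 0.0807 t at top -0.6223
0.1707 208 t -0.6288 -0.614 zmax 0.0802 t at top -0.6216
0.1747 48 t -0.6288 -0.6141 zmax 0.0765 t at top -0.6215
head centre t -0.6222796891025022 s 0.21634851173625683
```

```bash
cat >> h.py <<'E'
TT=-.6217; D=U(GD); N=np.array([-D[1],D[0]]); TIP=.1467
def gp(s,t=TT): return s*D+t*N
E
cat > regrip.py <<'E'
import sys, pickle
from h import *
c=np.array([float(sys.argv[1]),float(sys.argv[2])]); Y=float(sys.argv[3])
g=c-.0395*U(Y)
r.move_to([*g,.10],list(down(Y))); r.move_linear([*g,.0295],vel=.2); r.set_gripper(0,90); r.sleep(.1); st("regrip")
zg=r.current_tool_pos()[2]; open("zg","w").write(str(zg))
r.move_linear([*g,.13],vel=.3)
p=gp(TIP-.03-.0895)
r.move_to([*p,.13],list(down(GD))); r.move_linear([*p,.056+zg],vel=.2); r.sleep(.1); st("pre")
w=wshot(); pickle.dump(w,open("c.pkl","wb")); cv2.imwrite(f"pics/{sys.argv[4]}.png",w["pixels"][...,::-1])
m,P=brass(w); Q=P[m]; s=Q[:,:2]@D; t=Q[:,:2]@N
print("pin t",t.min(),t.max(),"s",s.min(),"ztop",np.percentile(Q[:,2],99))
h=cv2.cvtColor(w["pixels"],cv2.COLOR_RGB2HSV).astype(int); s=P[...,:2]@D; t=P[...,:2]@N
for k in np.arange(TIP-.095,TIP-.03,.01):
    b=(s>k)&(s<k+.01)&(abs(t-TT)<.025)&(P[...,2]>.07)&(P[...,2]<.1)
    if b.sum()>20: print("sleeve s",round(k,3),"n",b.sum(),"t",np.percentile(t[b],[1,99]).round(4),"mid",np.percentile(t[b],[1,99]).mean().round(4),"z",np.median(P[b][:,2]).round(4))
b=(abs(t-TT)<.025)&(P[...,2]>.078)&(P[...,2]<.1)&(s<TIP-.01); print("mouth s",s[b].max())
E
python3 regrip.py .4903 .1707 148.2 c
```

```text
regrip t 12.7 p [0.5247 0.1501 0.0313] F [-0.5 -0.2  8.2] op 0.299 ff 89.2
pre t 14.43 p [0.603  0.156  0.0886] F [ 0.   0.3 -1.5] op 0.301 ff 88.7
pin t -0.6254324236668046 -0.6177686927112378 s 0.14710480059216216 ztop 0.0703548024881108
sleeve s 0.052 n 1835 t [-0.6352 -0.6077] mid -0.6214 z 0.0854
sleeve s 0.062 n 1953 t [-0.6352 -0.6078] mid -0.6215 z 0.0854
sleeve s 0.072 n 2104 t [-0.6353 -0.6078] mid -0.6216 z 0.0854
sleeve s 0.082 n 2242 t [-0.6353 -0.6078] mid -0.6216 z 0.0854
sleeve s 0.092 n 2427 t [-0.6353 -0.6079] mid -0.6216 z 0.0854
sleeve s 0.102 n 2665 t [-0.6353 -0.6079] mid -0.6216 z 0.0853
sleeve s 0.112 n 1359 t [-0.6353 -0.6079] mid -0.6216 z 0.0854
mouth s 0.11666852111031155
```

View pics/c.png

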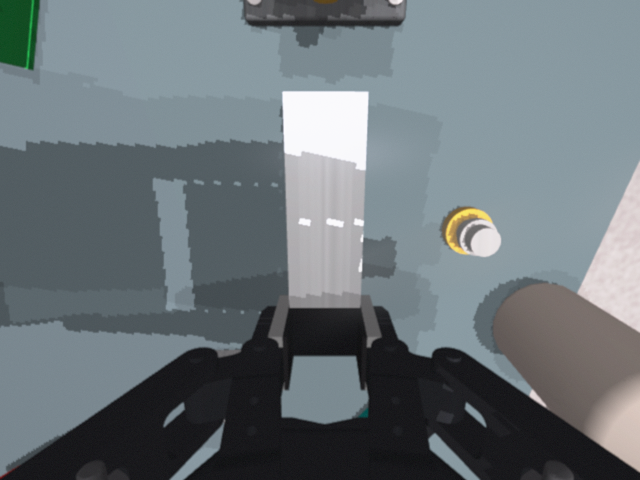

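The picture shows the held sleeve square to the pin tip at (325,2), with both midlines at t = -0.6216. The connector (472,232) and bottle (590,380) are clear.

```bash
cat > push.py <<'E'
from h import *
zg=float(open("zg").read()); f0=np.array(r.current_contact_force())
s=TIP-.03-.0895; z=.056+zg; end=TIP+.066+.006-.0895
r.move_linear([*gp(s+.025),z],vel=.15); s+=.025
log=[]
while s<end:
    s+=.004 if s<TIP+.04-.0895 else .002
    r.move_linear([*gp(s),z],vel=.06)
    F=np.array(r.current_contact_force())-f0; p=np.array(r.current_tool_pos())
    fa,fl=F[:2]@D,F[:2]@N
    log.append((round(s+.0895-TIP,4),round(p[:2]@D+.0895-TIP,4),round(fa,1),round(fl,1),round(F[2],1),round(p[2]-z,4)))
    if fa<-18: break
for l in log: print(*l)
st("end")
E
python3 push.py
```

```text
-0.001 -0.0011 0.1 -0.3 0.8 0.0001
0.003 0.0031 0.8 -0.7 0.4 -0.0
0.007 0.0072 -0.2 -1.3 0.2 -0.0
0.011 0.0112 -0.3 -0.3 1.3 -0.0
0.015 0.0153 -0.1 0.0 0.7 -0.0
0.019 0.0192 0.5 -0.3 0.1 0.0
0.023 0.0232 0.5 0.2 -0.1 -0.0
0.027 0.0272 0.2 -0.0 -0.9 -0.0
0.031 0.0312 0.2 -0.1 -0.2 0.0
0.035 0.0352 1.0 0.7 0.7 -0.0
0.039 0.0392 1.1 1.4 0.0 -0.0
0.043 0.0432 -0.3 -0.6 -0.4 0.0
0.045 0.0451 -0.3 0.6 0.7 0.0
0.047 0.0471 0.1 -0.6 -0.2 0.0
0.049 0.0491 0.5 -0.1 0.0 0.0
0.051 0.0511 0.7 -0.6 0.9 0.0
0.053 0.053 -0.9 -0.9 0.4 -0.0
0.055 0.0533 -12.2 -0.6 2.1 0.0001
0.057 0.0535 -24.1 1.0 3.3 0.0001
end t 19.55 p [0.5852 0.2375 0.0874] F [  3.7 -24.2   1.6] op 0.305 ff 89.3
```

Pushed home, the sleeve stopped 53 mm past the tip, about 13 mm before the stop. So sleeve a is short-bored and goes in the red tray.

```bash
cat > tray.py <<'E'
import sys
from h import *
c=np.array([float(sys.argv[1]),float(sys.argv[2])]); Y=float(sys.argv[3]); zg=float(open("zg").read())
r.sleep(.25)
p=gp(TIP-.025-.0895); r.move_linear([*p,.056+zg],vel=.15); st("off"); r.move_linear([*p,.15],vel=.3)
g=c-.0395*U(Y); r.move_to([*g,.15],list(down(Y))); st("over")
lower(zg+.009,zg+.002); r.set_gripper(.55); r.move_linear([*g,.15],vel=.3); st("clear")
E
python3 tray.py .3621 -.2981 90
python3 - <<'E'
from h import *
w=wshot()
print(topface(w,.032,lo=.02,hi=.045,reg=lambda P:(abs(P[...,0]-.362)<.05)&(abs(P[...,1]+.298)<.07)))
cv2.imwrite("pics/d.png",w["pixels"][...,::-1])
E
```

```text
off t 20.5 p [0.6013 0.1614 0.0873] F [-0.8  0.2 -2. ] op 0.306 ff 88.7
over t 22.85 p [ 0.3626 -0.3372  0.1499] F [-0.   0.1 -1.5] op 0.303 ff 88.8
lowered t 24.55 p [ 0.3627 -0.3373  0.0352] F [-3.4  3.4 14.4] op 0.308 ff 90.8
clear t 25.42 p [ 0.3621 -0.3376  0.1505] F [ 0.1 -0.5 -0.8] op 0.55 ff 0.0
(array([ 0.36239615, -0.28826225]), (0.07924144715070724, 0.027929959818720818), np.float32(89.982544), np.float64(0.0320698849437491))
```

View pics/d.png

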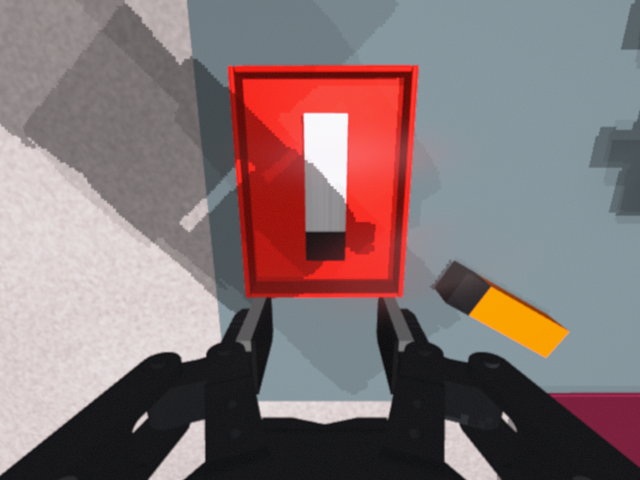

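The picture shows sleeve a lying flat in the middle of the red tray (325,185). Now sleeve b.

```bash
sed -i 's/^q=best.*/q=list(down(RK+180)); r.set_gripper(.6,80)/' pick.py
python3 pick.py b && python3 put.py 102 && python3 - <<'E'
from h import *
import pickle
a=pickle.load(open("b.pkl","rb")); w=wristT(a["wrist"],a["pos"],a["rot"])
print(topface(w,.028,reg=lambda P:np.hypot(P[...,0]-PUT[0],P[...,1]-PUT[1])<.08))
cv2.imwrite("pics/e.png",w["pixels"][...,::-1])
E
```

```text
above t 26.77 p [ 0.6008 -0.2708  0.1695] F [-0.1 -0.   1.3] op 0.596 ff 0.0
grip t 27.77 p [ 0.6024 -0.271   0.0701] F [-1.5 -0.4  7.3] op 0.311 ff 79.4
out t 28.73 p [ 0.5174 -0.2659  0.0707] F [ 0.6 -0.1 -1.9] op 0.305 ff 78.4
up t 29.2 p [ 0.5174 -0.2657  0.1506] F [-0.6 -0.3 -1.7] op 0.308 ff 78.5
over t 31.07 p [0.4855 0.1936 0.1198] F [-0.3 -1.  -1.8] op 0.309 ff 78.5
lowered t 32.88 p [0.4857 0.1937 0.0301] F [-8.  -2.9 26. ] op 0.308 ff 82.0
rel t 33.24 p [0.4854 0.1936 0.0283] F [ 0.4  0.2 -0.9] op 0.601 ff 0.0
[[-0.    -0.954 -0.299  0.075]
 [ 1.    -0.    -0.001 -0.001]
 [ 0.001 -0.299  0.954 -0.121]
 [ 0.     0.     0.     1.   ]] 348.23475513333085
 t 33.8 p [0.4848 0.1938 0.1192] F [-0.3  1.   0.2] op 0.595 ff 0.0
(array([0.4903616 , 0.17275855]), (0.0282046627253294, 0.10306340456008911), np.float32(103.13138), np.float64(0.029333393765971993))
```

View pics/e.png

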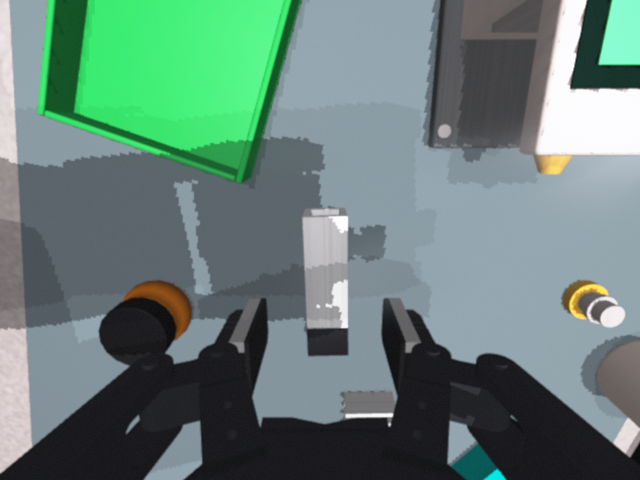

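The picture shows the sleeve upright on the bench with its mouth at (325,210), its black end at (328,342), and the jar, heatsink and connector clear.

```bash
python3 regrip.py .4902 .1717 102.2 f
```

```text
regrip t 35.12 p [0.4994 0.1334 0.0312] F [-1.6  0.6  9.9] op 0.303 ff 89.3
pre t 36.58 p [0.6027 0.1559 0.0885] F [ 1.  -0.3 -1.3] op 0.307 ff 88.8
pin t -0.6252307885261553 -0.6175896067912157 s 0.14724662830765498 ztop 0.06963118158937705
sleeve s 0.052 n 1824 t [-0.6347 -0.6073] mid -0.621 z 0.0853
sleeve s 0.062 n 1972 t [-0.6347 -0.6072] mid -0.621 z 0.0853
sleeve s 0.072 n 2093 t [-0.6346 -0.6072] mid -0.6209 z 0.0853
sleeve s 0.082 n 2246 t [-0.6345 -0.6071] mid -0.6208 z 0.0853
sleeve s 0.092 n 2403 t [-0.6345 -0.6071] mid -0.6208 z 0.0852
sleeve s 0.102 n 2656 t [-0.6344 -0.607 ] mid -0.6207 z 0.0852
sleeve s 0.112 n 1538 t [-0.6344 -0.6069] mid -0.6206 z 0.0852
mouth s 0.11758813630392163
```

```bash
sed -i 's/^TT=-.6217/TT=-.6223/' h.py; python3 push.py
```

```text
-0.001 -0.0011 0.1 -0.0 -0.3 0.0001
0.003 0.0031 0.7 1.2 -0.5 -0.0
0.007 0.0072 0.1 0.2 -1.0 -0.0
0.011 0.0113 -0.2 1.2 0.0 -0.0
0.015 0.0152 0.0 0.9 -0.7 0.0
0.019 0.0192 0.5 1.4 0.0 -0.0
0.023 0.0232 1.0 -0.4 -0.4 0.0
0.027 0.0272 0.8 0.3 -0.1 0.0
0.031 0.0312 0.8 1.6 -0.2 0.0
0.035 0.0352 0.7 1.0 0.0 -0.0
0.039 0.0392 -0.1 1.3 -0.8 -0.0
0.043 0.0432 -0.2 0.8 0.3 -0.0
0.045 0.0451 0.2 0.4 -0.6 -0.0
0.047 0.0471 0.6 1.4 0.1 0.0
0.049 0.0491 1.2 1.0 -0.3 0.0
0.051 0.0511 0.6 1.1 -0.6 -0.0
0.053 0.0531 1.0 1.5 0.5 -0.0
0.055 0.0551 0.0 0.8 -0.9 -0.0
0.057 0.0571 0.5 1.1 -0.2 -0.0
0.059 0.0591 0.5 0.6 -0.7 0.0
0.061 0.0611 0.3 1.1 0.1 -0.0
0.063 0.0631 0.1 1.6 -0.1 -0.0
0.065 0.0651 0.8 1.1 -0.1 0.0
0.067 0.0665 -4.7 1.3 -0.6 -0.0
0.069 0.0667 -17.0 1.5 1.4 -0.0001
0.071 0.0668 -29.0 1.8 2.8 -0.0001
end t 43.45 p [0.5829 0.2507 0.0871] F [  5.2 -29.    1.4] op 0.305 ff 89.3
```

It went on 66.7 mm and met the stop face, so sleeve b is full-depth and goes in the green tray.

```bash
python3 tray.py .376 .3144 82.7
python3 - <<'E'
from h import *
w=wshot()
print(topface(w,.032,lo=.02,hi=.045,reg=lambda P:(abs(P[...,0]-.376)<.048)&(abs(P[...,1]-.314)<.07)))
cv2.imwrite("pics/g.png",w["pixels"][...,::-1])
E
```

```text
off t 44.49 p [0.6018 0.1617 0.0872] F [-0.9 -1.1 -1.1] op 0.308 ff 88.7
over t 45.86 p [0.3717 0.2752 0.1498] F [ 1.2  0.4 -1.8] op 0.305 ff 88.9
lowered t 47.56 p [0.3718 0.2753 0.0351] F [-4.2 -2.5 16.9] op 0.302 ff 91.2
clear t 48.42 p [0.371  0.2753 0.1505] F [-0.3 -0.5 -1.3] op 0.55 ff 0.0
(array([0.37631577, 0.31533211]), (0.09878828376531601, 0.02800205536186695), np.float32(83.107124), np.float64(0.032147722033510656))
```

View pics/g.png

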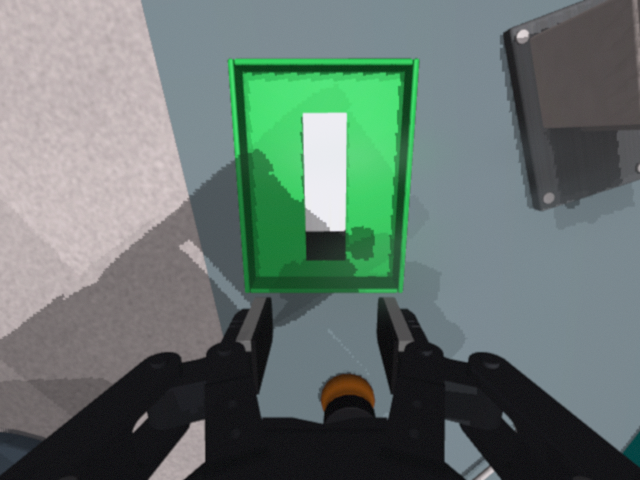

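The picture shows sleeve b flat in the middle of the green tray (325,185), with the gripper clear.

```bash
python3 -c "
from h import *
print(r.hand_in())"
```

```text
the job is handed in; nothing more can be done
None
```

Both sleeves were gauged and the job is handed in (no verdict came back): the left-hand one (rack bay y = +80 mm) stopped about 13 mm short and lies flat in the red tray, and the right-hand one (bay y = -80 mm) went fully home and lies flat in the green tray.

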